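Bring the square jar of the condiment carousel to the front

TASK

Turn the condiment carousel by pushing the rim of its four-lobed turntable with the fingertips, until the square jar stands at the front, centred behind the slotted crumb tray, and leave it there at rest. Push gently and do not touch, tip or lift the jars: they must stay standing in their wells, and the mug, bowl and spoon beside the carousel stay where they are.

Things in the scene. Friction and masses are not known exactly. Their poses are not given: they have to be found in the camera images.
- stand: Fixed steel stand; origin on the turning axis at counter height; its +x points to the FRONT (roughly away from the robot, up to 30 degrees either side). Round foot 210 mm across, 22 mm high, pedestal 90 mm across; a flat tongue 4 mm high leads forward to the slotted crumb tray, 130 mm long (x), 150 mm wide, 16 mm high, centred 265 mm in front of the axis. Place and yaw vary.
- turntable: Metal clover-shaped plate, origin on the axis at counter height, z up; +x points to the square jar's lobe. Top 86 mm above the counter. Its 20 mm thick middle ends 98 mm from the axis between the lobes; four drum-like lobes of radius 66 mm, upright sides 48 mm deep, centred 108 mm out on +x, +y, -x, -y (rim reaches 174 mm). Turns endlessly both ways; drag 0.2 N m (1.4 N at the rim); stops a few degrees after the push.
- notch (a point): One of four alike open notches in the rim between lobes, at 45, 135, -135, -45 degrees from the turntable's +x; this is the 45 degree one, 140 mm from the axis, at plate-top height. From here it is 33 mm to either lobe's side and 42 mm to the plate's middle: closed fingers can enter from above (nothing below down to 22 mm over the counter) and push a lobe's side.
- square_jar: The one square jar: white stoneware, 70 x 70 mm, 50 mm tall, square steel lid 73 mm wide (its top at 56 mm), small steel knob up to 75 mm. Origin at the centre of its underside. It stands loose in a 40 mm deep square well in the turntable's +x lobe, 108 mm from the axis, underside 46 mm above the counter, so that only the lid and 10 mm of jar show above the plate.
- round_jar_a: A round white stoneware jar, 74 mm across, 50 mm tall, round steel lid of 76 mm (its top at 56 mm), knob up to 75 mm; origin at the centre of its underside. It stands loose in a 40 mm deep round well in the turntable's +y lobe, 108 mm from the axis, underside 46 mm above the counter. The three round jars are alike.
- round_jar_b: A round white stoneware jar, 74 mm across, 50 mm tall, round steel lid of 76 mm (its top at 56 mm), knob up to 75 mm; origin at the centre of its underside. It stands loose in a 40 mm deep round well in the turntable's -x lobe, 108 mm from the axis, underside 46 mm above the counter. The three round jars are alike.
- round_jar_c: A round white stoneware jar, 74 mm across, 50 mm tall, round steel lid of 76 mm (its top at 56 mm), knob up to 75 mm; origin at the centre of its underside. It stands loose in a 40 mm deep round well in the turntable's -y lobe, 108 mm from the axis, underside 46 mm above the counter. The three round jars are alike.
- mug: Bystander: white mug, 80 mm diameter, 92 mm tall, handle at its +y; origin at the centre of its underside. Stands beside the carousel, clear of its turning circle.
- bowl: Bystander: steel bowl, 124 mm across the rim, 55 mm tall; origin at the centre of its underside. Stands beside the carousel, clear of its turning circle.
- spoon: Bystander: steel serving spoon 190 mm long, lying flat on the counter along its x axis, beside the carousel; origin at its middle on the counter.
Not all that is in view belongs to the job. What is shaped like the round_jar_c but green is not meant.

How it is judged (in metres and radians):
On the way:
1. the fingers push the turntable (contact force between the fingers and turntable above 0.3 N).
At the end, for the whole second after the job is handed in: The square jar stands at the front, within 20 mm of the crumb tray's middle line (about 10 degrees of turn); the turntable is at rest; all jars upright (0.1 rad) and within 10 mm of their places on it; mug, bowl and spoon within 15 mm of where they were (x of square_jar in the frame of stand above 0.09 m and y of square_jar in the frame of stand between -0.02 and 0.02 m and angular speed of turntable below 0.05 rad/s and angle between each of square_jar, round_jar_a, round_jar_b, round_jar_c's own z axis and vertical below 0.1 rad and height (world z) of square_jar between 0.042 and 0.051 m and x of square_jar in the frame of turntable between 0.098 and 0.118 m and y of square_jar in the frame of turntable between -0.01 and 0.01 m and height (world z) of round_jar_a between 0.042 and 0.051 m and x of round_jar_a in the frame of turntable between -0.01 and 0.01 m and y of round_jar_a in the frame of turntable between 0.098 and 0.118 m and height (world z) of round_jar_b between 0.042 and 0.051 m and x of round_jar_b in the frame of turntable between -0.118 and -0.098 m and y of round_jar_b in the frame of turntable between -0.01 and 0.01 m and height (world z) of round_jar_c between 0.042 and 0.051 m and x of round_jar_c in the frame of turntable between -0.01 and 0.01 m and y of round_jar_c in the frame of turntable between -0.118 and -0.098 m and distance of each of mug, bowl, spoon from where it was at the start of the episode below 0.015 m); the robot touches nothing.
It fails at once if a jar is touched by the robot (contact force between any of the fingers, the arm and square_jar above 1 N or contact force between any of the fingers, the arm and round_jar_a above 1 N or contact force between any of the fingers, the arm and round_jar_b above 1 N or contact force between any of the fingers, the arm and round_jar_c above 1 N).
It fails at once if a jar is lifted out of its well or tips over (height (world z) of any of square_jar, round_jar_a, round_jar_b, round_jar_c above 0.058 m or angle between any of square_jar, round_jar_a, round_jar_b, round_jar_c's own z axis and vertical above 0.25 rad).
It fails at once if the carousel is pushed with the arm or the gripper's body instead of the fingers (contact force between the arm and turntable above 5 N).
It fails at once if the carousel is spun hard instead of gently pushed (faster than about half a turn a second) (angular speed of turntable above 3 rad/s).
It fails at once if the mug, bowl or spoon is pushed more than 15 mm away (distance of any of mug, bowl, spoon from where it was at the start of the episode above 0.015 m).
It also fails if it takes over 45 s, if anything falls off the work surface, if the arm or the gripper's body presses on something with over 40 N, if the wrist force passes 120 N, or if a joint passes its speed limit or range.

ROBOT

A 6-joint arm with a two-finger parallel gripper is mounted at the origin on the work surface. World frame = base frame: x ahead of the robot, y to its left, z up, the work surface at z = 0. Lengths are in mm, angles in rad, forces in N, time in s.
With the tool pointing down it reaches from about 400 to 925 mm from the base axis. Payload 12.5 kg.
Tool frame: the origin (TCP) lies at the centre of the arm's flange, where the gripper is bolted on; the fingertips stand 190 mm ahead of it and the grasp point (between the pads) lies 171 mm ahead of it; z points along the fingers, y is the direction in which the jaws open and shut (so a half turn about z gives the same grasp; the last joint's range is limited). The gripper opens to 95 mm and grips with 3 to 60 N. Pads are 20 mm wide; open, the fingers measure 119 mm over their backs; the gripper's body (75 mm by 180 mm) begins 59 mm behind the grasp point.
Start: joints at [1.106, 0.491, 1.559, -0, 1.092, -0.106], TCP at [219.446, 585.208, 404.761] pointing down, gripper open.
Joint ranges: [-3.1, 3.1], [-0.84, 2.19], [0.05, 2.79], [-1.13, 4.28], [0.06, 2.93], [-2.69, 2.69]. Speed limits (rad/s): [2.22, 2.22, 2.79, 3.14, 3.14, 3.14].

INTERFACE

Orientations are given as [roll, pitch, yaw] about the fixed x, y, z axes, in that order (R = Rz(yaw) Ry(pitch) Rx(roll)).
In Python, from cell import env gives the robot as it stands.
- The arm moves only by the shell command python3 -m pendant 'ROWS'. ROWS is JSON, a list of rows, each an object of numbers: "x", "y", "z": the shift along the tool's x, y, z in units of 150 mm (1.0 is 150 mm); "rx", "ry", "rz": the turn, a rotation vector about the tool's x, y, z in units of 45 degrees (1.0 is 45 degrees); "jaw": the opening, from 0 (shut) to 1 (fully open). In form: [{"x": .., "y": .., "z": .., "rx": .., "ry": .., "rz": .., "jaw": ..}, ...]. A call has 1 to 10 rows; each row is the pose to reach, as a shift and turn from the pose commanded when the call began, along the tool's axes at that moment; what a row does not reach only later rows make up. A row lasts 1/8 s, in which the tool goes at most 62.5 mm and 10.7 degrees, less where a joint would pass 70% of its speed; a pose out of reach is approached as far as the arm can. A call with a number of a shift or a turn outside -1 to 1 is refused whole. A call with a gripper value outside its range is refused whole. The fingers move at their own pace and stop on an object; the grip force is fixed at half the most. Time passes only in rows, so rows that repeat a pose let the fingers close. It gives the time, the measured TCP pose, the force and the opening at its end, in the units of the state.
- env.state(): the state, without advancing time (a new reading comes with each control period).
- env.read_camera(name): name is "scene" or "top"; returns a dict with "img" (384x512x3 uint8, red, green, blue), "fx", "fy", "cx", "cy" (pixels), "D" ([k1, k2, p1, p2, k3] as OpenCV has them; the pictures are not rectified), "rvec" (rotation vector, rad) and "tvec" (3), from world to camera coordinates, as OpenCV has them. Camera axes: x right, y down, z forward; pixel columns grow to the right and rows downward; lengths in mm; the calibration is good to about 2 mm. A picture is of the moment at which its call begins. There is no depth.
- env.job_done(): hands the job in, once; it reports no verdict.
The state is a dict: "t": time; "joints": joint angles; "qvel": joint speeds; "tau": joint torques, N m; "eef_pos": TCP position; "tcp_rot": TCP orientation; "ft_force": force on the tool from outside, world axes, zero at the start; "moment": the same for the moment, N m; "opening": opening from 0.0 (shut) to 1.0 (fully open).
Only numpy, scipy, OpenCV 4.12 (cv2) and the standard library are available. Lean on these libraries where they do the work, as an engineer would, in place of code of your own. Each camera call takes 0.05 s, during which the arm holds its last target.

## Working session

There is one attempt and no reset: what is moved stays moved. The work goes in short steps, Python scripts to look and compute and a shell command to move; the robot and the scene stay as the last step left them, time stands still between calls to the robot, and variables do not carry over. Pictures are saved under pics/ and viewed, and the job is handed in when it is done.

```bash
mkdir -p pics; ls; cat > h.py <<'E'
import numpy as np, cv2
from cell import env
def ray(c,pts,z):
    K=np.array([[c['fx'],0,c['cx']],[0,c['fy'],c['cy']],[0,0,1]],float)
    R,_=cv2.Rodrigues(np.array(c['rvec'],float)); t=np.array(c['tvec'],float)
    u=cv2.undistortPoints(np.array(pts,float).reshape(-1,1,2),K,np.array(c['D'],float)).reshape(-1,2)
    d=np.c_[u,np.ones(len(u))]@R; o=-R.T@t
    return o+d*((z-o[2])/d[:,2])[:,None]
def proj(c,P):
    K=np.array([[c['fx'],0,c['cx']],[0,c['fy'],c['cy']],[0,0,1]],float)
    return cv2.projectPoints(np.array(P,float).reshape(-1,1,3),np.array(c['rvec'],float),np.array(c['tvec'],float),K,np.array(c['D'],float))[0].reshape(-1,2)
def snap(n,f):
    c=env.read_camera(n); cv2.imwrite('pics/'+f,c['img'][:,:,::-1]); return c
E
python3 - <<'E'
from h import *
for n in('top','scene'):
    c=snap(n,n+'0.png'); R,_=cv2.Rodrigues(np.array(c['rvec'],float)); print(n,c['fx'],-R.T@np.array(c['tvec']),R.round(2).tolist())
print(env.state())
E
```

```text
pics
top 389.16843245822696 [ 386.88840286    7.11711026 1089.81826403] [[0.02, -1.0, -0.03], [-0.99, -0.02, -0.16], [0.16, 0.03, -0.99]]
scene 497.908467487959 [1260.49550236   -5.02213712  957.38409632] [[0.09, 1.0, -0.02], [0.77, -0.08, -0.63], [-0.63, 0.04, -0.77]]
{'t': 0.1, 'joints': array([ 1.10638394e+00,  4.91481914e-01,  1.55938881e+00, -1.65923114e-05,
        1.09171041e+00, -1.05596156e-01]), 'qvel': array([-0.00148643, -0.00329569, -0.00173825, -0.00053495,  0.00110414,
        0.00097122]), 'tau': array([ 1.33253117e-03, -6.13624334e+01, -2.58603269e+01,  6.93189609e-02,
        4.71279770e-02, -1.32109764e-05]), 'eef_pos': array([219.4423137 , 585.17597614, 404.23077957]), 'tcp_rot': array([-3.14060813e+00, -8.95509694e-05,  2.78278404e+00]), 'ft_force': array([ 0.73080617, -0.86829618,  0.35610854]), 'moment': array([0.00213132, 0.01651206, 0.03678826]), 'opening': 1.001080320783936}
```

View pics/top0.png

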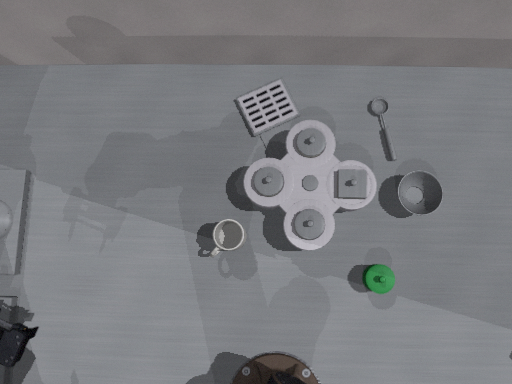

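View pics/scene0.png

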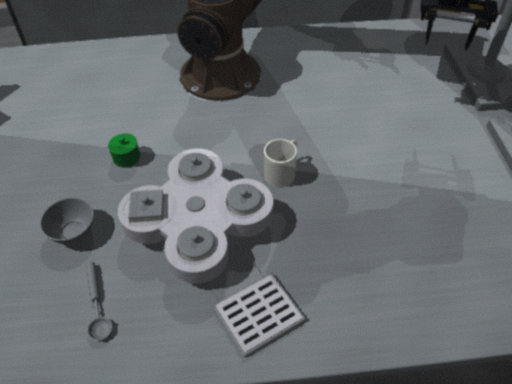

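The top view shows the carousel hub near (310,183), the square lid near (351,184) and the tray at (267,108). The mug is at (228,236), the bowl at (420,193), the spoon at (383,130), and the green decoy jar at (379,279). Next I measure these.

```bash
python3 - <<'E'
from h import *
c=env.read_camera('top'); im=c['img']
big=cv2.resize(im[60:300,190:450],None,fx=3,fy=3,interpolation=cv2.INTER_CUBIC)[:,:,::-1]
big=cv2.resize(big,(780,720))[:600]
cv2.imwrite('pics/crop0.png',big)
# turntable light pinkish mask
hsv=cv2.cvtColor(im,cv2.COLOR_RGB2HSV); 
for p in [(330,200),(250,170),(250,105),(310,165),(150,250)]: print(p,im[p[1],p[0]],hsv[p[1],p[0]])
I=im.astype(int)
m=((I[:,:,0]-I[:,:,1]>3)&(I.sum(2)>330)).astype(np.uint8)
n,l,s,ce=cv2.connectedComponentsWithStats(m)
for i in range(1,n):
    if s[i,4]>150: print(s[i],ce[i])
cv2.imwrite('pics/mask0.png',m*255)
E
```

```text
(330, 200) [171 169 177] [128  12 177]
(250, 170) [165 163 169] [130   9 169]
(250, 105) [56 58 63] [111  28  63]
(310, 165) [171 169 176] [129  10 176]
(150, 250) [134 137 141] [107  13 141]
[    0     0   512    66 16898] [242.83785063  25.1133862 ]
[341  39  60  26 413] [374.73849879  53.29297821]
```

View pics/crop0.png

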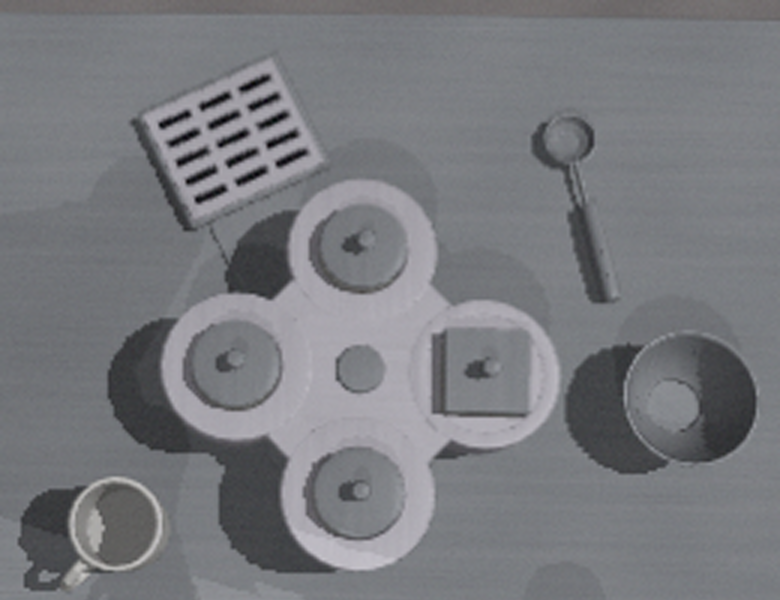

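View pics/mask0.png

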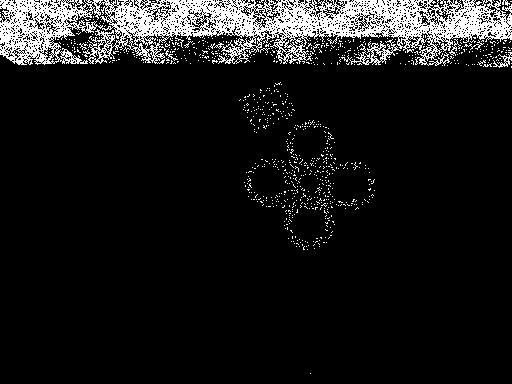

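The crop confirms that the only square lid is at about (351,184), on the -y lobe. The other three lids are round, and the green jar is separate. Now the measurements from a brightness mask.

```bash
cat > meas.py <<'E'
from h import *
from scipy.spatial import ConvexHull
from scipy.optimize import least_squares
def meas(c,verbose=True):
    im=c['img']; b=cv2.GaussianBlur(im,(3,3),0).astype(int)
    m=((b.min(2)>148)&(b[:,:,0]>=b[:,:,1]-0.5)).astype(np.uint8)
    m[:66]=0; m[:, :200]=0; m[:,450:]=0
    m=cv2.morphologyEx(m,cv2.MORPH_OPEN,np.ones((2,2),np.uint8))
    n,l,s,ce=cv2.connectedComponentsWithStats(m)
    o=[(s[i,4],s[i].tolist(),ce[i].round(1).tolist()) for i in range(1,n) if s[i,4]>120]
    o.sort(reverse=True)
    return m,l,o
if __name__=='__main__':
    c=env.read_camera('top'); m,l,o=meas(c)
    cv2.imwrite('pics/mask1.png',m*255)
    for q in o: print(q)
    cnts,_=cv2.findContours(m,cv2.RETR_EXTERNAL,cv2.CHAIN_APPROX_NONE)
    cnts=sorted(cnts,key=cv2.contourArea)[::-1]
    P=ray(c,cnts[0].reshape(-1,2),86)
    # four-lobe fit: point model, outer points
    def f(x,full=False):
        d=P[:,:2]-x[:2]; a=x[2]+np.arange(4)*np.pi/2
        q=np.linalg.norm(d[:,None]-108*np.c_[np.cos(a),np.sin(a)][None],axis=2)-66
        r=q.min(1); return r
    rad=lambda x:np.linalg.norm(P[:,:2]-x[:2],axis=1)
    x0=np.r_[P[:,:2].min(0)+P[:,:2].max(0),0]/2
    A=P.copy()
    P=A[np.linalg.norm(A[:,:2]-x0[:2],axis=1)>125]
    best=min((least_squares(f,np.r_[x0[:2],a],loss='soft_l1',f_scale=2) for a in (0,.4,-.4)),key=lambda r:r.cost)
    print('axis',best.x[:2],'lobe ang deg mod90',np.degrees(best.x[2]),'rms',np.median(abs(f(best.x))))
    for k in cnts[1:3]:
        r=cv2.minAreaRect(ray(c,k.reshape(-1,2),16)[:,:2].astype(np.float32)); print('rect',r,cv2.contourArea(k))
    print('sqlid',ray(c,[(351,184)],103),'hub',ray(c,[(310,183)],95))
    for n,p,z in(('mug',(229,235),92),('bowl',(420,193),55),('spoonbowl',(378,106),10),('spoonend',(391,159),10)): print(n,ray(c,[p],z))
E
python3 meas.py
```

```text
(np.int32(5364), [246, 122, 132, 129, 5364], [311.5, 186.4])
(np.int32(752), [240, 82, 58, 51, 752], [269.2, 107.2])
axis [568.42680963 -85.75191056] lobe ang deg mod90 -0.8883899810790822 rms 3.082349179079081
rect ((807.02783203125, 31.00738525390625), (114.67338562011719, 135.71261596679688), 25.84249496459961) 465.5
rect ((429.0146789550781, 151.9611053466797), (27.518321990966797, 11.075369834899902), 2.137526750564575) 29.5
sqlid [[ 567.09105571 -186.62109821  103.        ]] hub [[569.48119607 -82.28178023  95.        ]]
mug [[431.47336788 123.90230946  92.        ]]
bowl [[ 554.36608877 -380.59505547   55.        ]]
spoonbowl [[ 815.64751011 -287.08253182   10.        ]]
spoonend [[ 657.97004587 -319.34269817   10.        ]]
```

```bash
python3 - <<'E'
import cv2
cv2.imwrite('pics/mask1b.png',cv2.resize(cv2.imread('pics/mask1.png')[60:260,200:450],None,fx=2.4,fy=2.4))
E
```

```text
(no output)
```

View pics/mask1b.png

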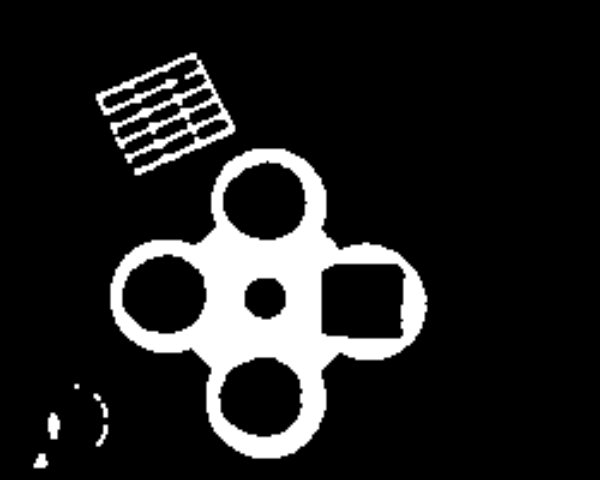

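The tray rect gives a stand yaw of about 26°, and its distance from the axis is 265.6 mm, as it should be. The square lobe is at about -91°, so the turn needed is about +117° counter-clockwise. I will enter the notch at about -136° and push the square lobe along an arc. A fingertip height near 60 mm keeps the gripper body above the knobs.

```bash
python3 -m pendant '[{"x":-0.4,"y":-0.24,"rz":-0.22,"jaw":0},{"x":-0.8,"y":-0.48,"rz":-0.457,"jaw":0},{"x":-1,"y":-0.6,"rz":-0.457,"jaw":0},{"x":-1,"y":-0.6,"rz":-0.457,"jaw":0}]'
cat > to.py <<'E'
import sys
from h import *
from scipy.spatial.transform import Rotation as Ro
s=env.state(); print('t',s['t'],s['eef_pos'].round(1),s['tcp_rot'].round(3),'F',s['ft_force'].round(1),'j',s['joints'].round(2))
R=Ro.from_euler('xyz',s['tcp_rot']).as_matrix()
ax=np.array([568.6,-85.])
for a in sys.argv[1:]:
    ang,r,z=map(float,a.split(',')); t=np.array([*(ax+r*np.array([np.cos(np.radians(ang)),np.sin(np.radians(ang))])),z+190])
    print(a,t.round(0),'rows',(R.T@(t-s['eef_pos'])/150).round(3))
E
python3 to.py -- 2>/dev/null || python3 to.py
```

```text
t 0.2 [219.4 585.2 404.4] [-3.141 -0.     2.783] F [ 1.   0.4 -0.2] j [ 1.11  0.49  1.56  0.    1.09 -0.11]
t 0.2 [219.4 585.2 404.4] [-3.141 -0.     2.783] F [ 1.   0.4 -0.2] j [ 1.11  0.49  1.56  0.    1.09 -0.11]invalid input
```

```bash
python3 -m pendant '[{"x":-0.4,"y":-0.24,"z":0.0,"rx":0.0,"ry":0.0,"rz":-0.22,"jaw":0.0},{"x":-0.8,"y":-0.48,"z":0.0,"rx":0.0,"ry":0.0,"rz":-0.457,"jaw":0.0},{"x":-1.0,"y":-0.6,"z":0.0,"rx":0.0,"ry":0.0,"rz":-0.457,"jaw":0.0},{"x":-1.0,"y":-0.6,"z":0.0,"rx":0.0,"ry":0.0,"rz":-0.457,"jaw":0.0}]'; python3 to.py
```

```text
t: 0.7
eef_pos: [330.1, 446.1, 404.9]
tcp_rot: [-3.141, 0.0, 3.138]
ft_force: [-0.5, 0.8, 0.0]
opening: 0.637
t 0.7 [330.1 446.1 404.9] [-3.141  0.     3.138] F [-0.5  0.8  0. ] j [ 0.81  0.39  1.73 -0.    1.02 -0.75]
```

```bash
python3 -m pendant '[{"x":-0.3,"y":-0.25,"z":0.0,"rx":0.0,"ry":0.0,"rz":0.0,"jaw":0.0},{"x":-0.6,"y":-0.5,"z":0.0,"rx":0.0,"ry":0.0,"rz":0.0,"jaw":0.0},{"x":-0.93,"y":-0.75,"z":0.0,"rx":0.0,"ry":0.0,"rz":0.0,"jaw":0.0},{"x":-0.93,"y":-1.0,"z":0.0,"rx":0.0,"ry":0.0,"rz":0.0,"jaw":0.0}]'
python3 -m pendant '[{"x":0.0,"y":-0.35,"z":0.0,"rx":0.0,"ry":0.0,"rz":0.0,"jaw":0.0},{"x":0.0,"y":-0.7,"z":0.0,"rx":0.0,"ry":0.0,"rz":0.0,"jaw":0.0},{"x":0.0,"y":-1.0,"z":0.0,"rx":0.0,"ry":0.0,"rz":0.0,"jaw":0.0}]'
python3 -m pendant '[{"x":0.0,"y":-0.35,"z":0.0,"rx":0.0,"ry":0.0,"rz":0.0,"jaw":0.0},{"x":0.0,"y":-0.7,"z":0.0,"rx":0.0,"ry":0.0,"rz":0.0,"jaw":0.0},{"x":0.0,"y":-1.0,"z":0.0,"rx":0.0,"ry":0.0,"rz":0.0,"jaw":0.0}]'
python3 -m pendant '[{"x":0.0,"y":-0.35,"z":0.0,"rx":0.0,"ry":0.0,"rz":0.0,"jaw":0.0},{"x":0.0,"y":-0.7,"z":0.0,"rx":0.0,"ry":0.0,"rz":0.0,"jaw":0.0},{"x":0.0,"y":-1.0,"z":0.0,"rx":0.0,"ry":0.0,"rz":0.0,"jaw":0.0},{"x":0.0,"y":-1.0,"z":0.0,"rx":0.0,"ry":0.0,"rz":0.0,"jaw":0.0}]'; python3 to.py -135.9,138,214 -135.9,138,60
```

```text
t: 1.2
eef_pos: [470.0, 297.5, 404.2]
tcp_rot: [3.141, 0.001, 3.14]
ft_force: [-0.9, 0.1, -0.2]
opening: 0.216
t: 1.58
eef_pos: [467.6, 147.5, 404.8]
tcp_rot: [3.141, 0.0, -3.141]
ft_force: [1.3, 0.3, -0.8]
opening: 0.001
t: 1.95
eef_pos: [467.9, -2.7, 404.8]
tcp_rot: [3.141, 0.0, -3.141]
ft_force: [0.5, 0.2, 0.3]
opening: 0.002
t: 2.45
eef_pos: [468.3, -153.4, 404.5]
tcp_rot: [3.142, 0.0, 3.139]
ft_force: [-0.2, 0.2, -0.0]
opening: 0.005
t 2.45 [ 468.3 -153.4  404.5] [3.142 0.    3.139] F [-0.2  0.2 -0. ] j [-0.45  0.3   1.88  0.    0.96 -2.02]
-135.9,138,214 [ 469. -181.  404.] rows [-0.009 -0.184  0.003]
-135.9,138,60 [ 469. -181.  250.] rows [-0.008 -0.184  1.03 ]
```

```bash
python3 -m pendant '[{"x":0.0,"y":-0.18,"z":0.0,"rx":0.0,"ry":0.0,"rz":0.0,"jaw":0.0},{"x":0.0,"y":-0.18,"z":0.3,"rx":0.0,"ry":0.0,"rz":0.0,"jaw":0.0},{"x":0.0,"y":-0.18,"z":0.6,"rx":0.0,"ry":0.0,"rz":0.0,"jaw":0.0},{"x":0.0,"y":-0.18,"z":0.76,"rx":0.0,"ry":0.0,"rz":0.0,"jaw":0.0},{"x":0.0,"y":-0.18,"z":0.76,"rx":0.0,"ry":0.0,"rz":0.0,"jaw":0.0}]'; python3 - <<'E'
from h import *
c=env.read_camera('scene'); i=cv2.resize(c['img'][100:300,60:310],None,fx=3,fy=3)[:,:,::-1]; cv2.imwrite('pics/s1.png',i)
E
```

```text
t: 3.08
eef_pos: [468.2, -177.5, 289.5]
tcp_rot: [3.14, -0.003, -3.14]
ft_force: [-0.3, 0.4, 0.1]
opening: 0.006
```

View pics/s1.png

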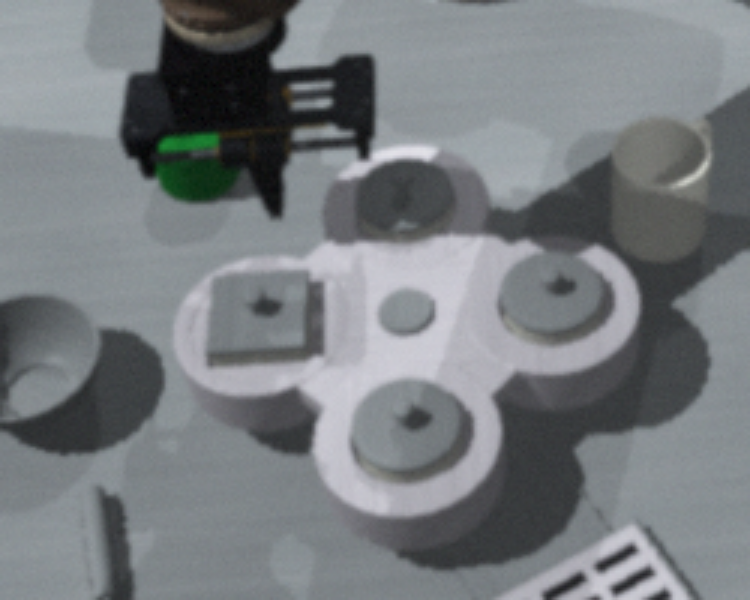

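The fingertips, at crop (277,213), are over the notch between the square lobe and the near round lobe. Now I lower them.

```bash
python3 -m pendant '[{"x":0.0,"y":-0.02,"z":0.13,"rx":0.0,"ry":0.0,"rz":0.0,"jaw":0.0},{"x":0.0,"y":-0.02,"z":0.26,"rx":0.0,"ry":0.0,"rz":0.0,"jaw":0.0},{"x":0.0,"y":-0.02,"z":0.26,"rx":0.0,"ry":0.0,"rz":0.0,"jaw":0.0}]'; python3 to.py -130,138,60 -125,138,60 -120,138,60 -115,138,60 -110,138,60 -105,138,60 -100,138,60 -95,138,60 -90,138,60 -85,138,60
```

```text
t: 3.5
eef_pos: [468.2, -181.3, 252.1]
tcp_rot: [3.141, -0.0, -3.141]
ft_force: [-0.3, -1.0, 0.4]
opening: 0.002
t 3.5 [ 468.2 -181.3  252.1] [ 3.141 -0.    -3.141] F [-0.3 -1.   0.4] j [-0.5   0.54  2.    0.    0.59 -2.07]
-130,138,60 [ 480. -191.  250.] rows [-0.078 -0.063  0.014]
-125,138,60 [ 489. -198.  250.] rows [-0.142 -0.112  0.014]
-120,138,60 [ 500. -205.  250.] rows [-0.209 -0.155  0.014]
-115,138,60 [ 510. -210.  250.] rows [-0.281 -0.192  0.014]
-110,138,60 [ 521. -215.  250.] rows [-0.355 -0.223  0.014]
-105,138,60 [ 533. -218.  250.] rows [-0.431 -0.247  0.014]
-100,138,60 [ 545. -221.  250.] rows [-0.51  -0.264  0.014]
-95,138,60 [ 557. -222.  250.] rows [-0.589 -0.275  0.014]
-90,138,60 [ 569. -223.  250.] rows [-0.669 -0.278  0.014]
-85,138,60 [ 581. -222.  250.] rows [-0.749 -0.275  0.014]
```

```bash
python3 -m pendant '[{"x":-0.08,"y":-0.06,"z":0.01,"rx":0.0,"ry":0.0,"rz":0.0,"jaw":0.0},{"x":-0.14,"y":-0.11,"z":0.01,"rx":0.0,"ry":0.0,"rz":0.0,"jaw":0.0},{"x":-0.21,"y":-0.155,"z":0.01,"rx":0.0,"ry":0.0,"rz":0.0,"jaw":0.0},{"x":-0.28,"y":-0.19,"z":0.01,"rx":0.0,"ry":0.0,"rz":0.0,"jaw":0.0},{"x":-0.355,"y":-0.22,"z":0.01,"rx":0.0,"ry":0.0,"rz":0.0,"jaw":0.0},{"x":-0.43,"y":-0.245,"z":0.01,"rx":0.0,"ry":0.0,"rz":0.0,"jaw":0.0},{"x":-0.51,"y":-0.265,"z":0.01,"rx":0.0,"ry":0.0,"rz":0.0,"jaw":0.0},{"x":-0.59,"y":-0.275,"z":0.01,"rx":0.0,"ry":0.0,"rz":0.0,"jaw":0.0},{"x":-0.67,"y":-0.28,"z":0.01,"rx":0.0,"ry":0.0,"rz":0.0,"jaw":0.0},{"x":-0.75,"y":-0.275,"z":0.01,"rx":0.0,"ry":0.0,"rz":0.0,"jaw":0.0}]'; python3 - <<'E'
from h import *
c=env.read_camera('scene'); i=cv2.resize(c['img'][100:300,60:310],None,fx=3,fy=3)[:,:,::-1]; cv2.imwrite('pics/s2.png',i)
E
python3 to.py -80,138,60 -75,138,60 -70,138,60 -65,138,60 -60,138,60 -55,138,60 -50,138,60 -45,138,60 -40,138,60 -36,138,60
```

```text
t: 4.75
eef_pos: [581.2, -222.9, 250.2]
tcp_rot: [3.142, 0.0, -3.141]
ft_force: [-0.5, 0.1, 0.0]
opening: 0.005
t 4.8 [ 582.3 -222.8  250.3] [-3.141e+00  1.000e-03 -3.141e+00] F [ 0.7 -0.2 -0.3] j [-0.47  0.67  1.7   0.    0.77 -2.04]
-80,138,60 [ 593. -221.  250.] rows [-0.068  0.013  0.002]
-75,138,60 [ 604. -218.  250.] rows [-0.147  0.03   0.002]
-70,138,60 [ 616. -215.  250.] rows [-0.223  0.054  0.002]
-65,138,60 [ 627. -210.  250.] rows [-0.297  0.085  0.002]
-60,138,60 [ 638. -205.  250.] rows [-0.369  0.122  0.003]
-55,138,60 [ 648. -198.  250.] rows [-0.436  0.165  0.003]
-50,138,60 [ 657. -191.  250.] rows [-0.5    0.214  0.003]
-45,138,60 [ 666. -183.  250.] rows [-0.559  0.268  0.003]
-40,138,60 [ 674. -174.  250.] rows [-0.613  0.327  0.003]
-36,138,60 [ 680. -166.  250.] rows [-0.653  0.378  0.003]
```

View pics/s2.png

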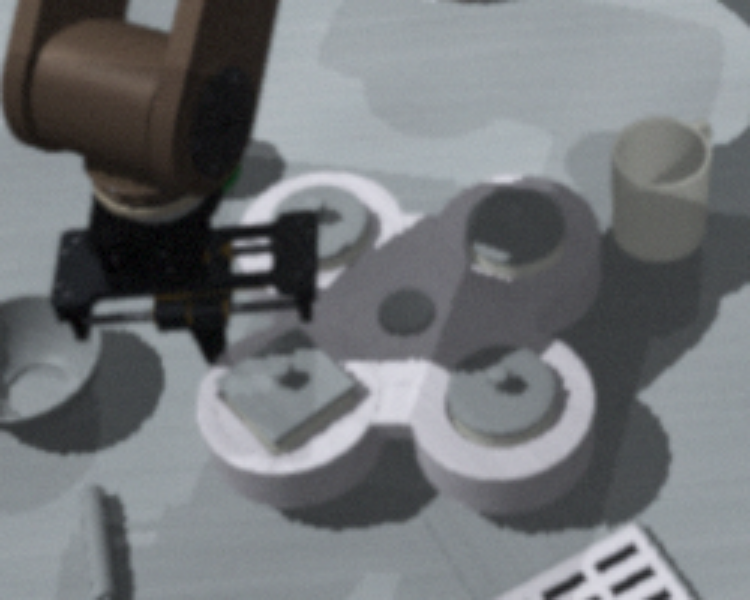

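The carousel turned as planned: the square lid is now at crop (293,385) and the jars stand level in their wells. I continue the arc.

```bash
python3 -m pendant '[{"x":-0.07,"y":0.01,"z":0.0,"rx":0.0,"ry":0.0,"rz":0.0,"jaw":0.0},{"x":-0.15,"y":0.03,"z":0.0,"rx":0.0,"ry":0.0,"rz":0.0,"jaw":0.0},{"x":-0.22,"y":0.055,"z":0.0,"rx":0.0,"ry":0.0,"rz":0.0,"jaw":0.0},{"x":-0.3,"y":0.085,"z":0.0,"rx":0.0,"ry":0.0,"rz":0.0,"jaw":0.0},{"x":-0.37,"y":0.12,"z":0.0,"rx":0.0,"ry":0.0,"rz":0.0,"jaw":0.0},{"x":-0.435,"y":0.165,"z":0.0,"rx":0.0,"ry":0.0,"rz":0.0,"jaw":0.0},{"x":-0.5,"y":0.215,"z":0.0,"rx":0.0,"ry":0.0,"rz":0.0,"jaw":0.0},{"x":-0.56,"y":0.27,"z":0.0,"rx":0.0,"ry":0.0,"rz":0.0,"jaw":0.0},{"x":-0.61,"y":0.325,"z":0.0,"rx":0.0,"ry":0.0,"rz":0.0,"jaw":0.0},{"x":-0.65,"y":0.38,"z":0.0,"rx":0.0,"ry":0.0,"rz":0.0,"jaw":0.0}]'; python3 - <<'E'
from h import *
c=snap('scene','s3.png')
E
python3 to.py -32,138,60 -28,138,60 -24,138,60 -20,138,60 -17,138,60 -14,138,60 -11,138,60 -8,138,60
```

```text
t: 6.05
eef_pos: [678.3, -165.3, 250.2]
tcp_rot: [3.142, 0.0, -3.141]
ft_force: [-1.1, -0.4, 0.4]
opening: 0.006
t 6.1 [ 678.8 -164.4  250.2] [ 3.141e+00  1.000e-03 -3.141e+00] F [ 0.1 -0.   0.2] j [-0.33  0.76  1.49  0.    0.89 -1.9 ]
-32,138,60 [ 686. -158.  250.] rows [-0.045  0.042  0.002]
-28,138,60 [ 690. -150.  250.] rows [-0.078  0.097  0.002]
-24,138,60 [ 695. -141.  250.] rows [-0.106  0.155  0.002]
-20,138,60 [ 698. -132.  250.] rows [-0.13   0.214  0.002]
-17,138,60 [ 701. -125.  250.] rows [-0.145  0.26   0.002]
-14,138,60 [ 703. -118.  250.] rows [-0.158  0.306  0.002]
-11,138,60 [ 704. -111.  250.] rows [-0.169  0.353  0.002]
-8,138,60 [ 705. -104.  250.] rows [-0.177  0.401  0.002]
```

View pics/s3.png

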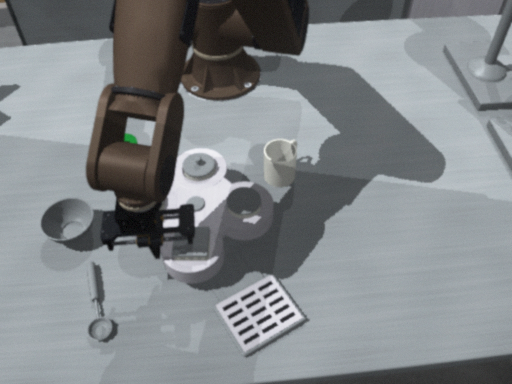

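The square lobe is now at about image (190,262), nearly straight ahead, and the spoon, bowl and mug have not moved. I continue more slowly, stopping short of the goal.

```bash
python3 -m pendant '[{"x":-0.04,"y":0.04,"z":0.0,"rx":0.0,"ry":0.0,"rz":0.0,"jaw":0.0},{"x":-0.065,"y":0.07,"z":0.0,"rx":0.0,"ry":0.0,"rz":0.0,"jaw":0.0},{"x":-0.08,"y":0.1,"z":0.0,"rx":0.0,"ry":0.0,"rz":0.0,"jaw":0.0},{"x":-0.095,"y":0.13,"z":0.0,"rx":0.0,"ry":0.0,"rz":0.0,"jaw":0.0},{"x":-0.105,"y":0.155,"z":0.0,"rx":0.0,"ry":0.0,"rz":0.0,"jaw":0.0},{"x":-0.12,"y":0.185,"z":0.0,"rx":0.0,"ry":0.0,"rz":0.0,"jaw":0.0},{"x":-0.13,"y":0.21,"z":0.0,"rx":0.0,"ry":0.0,"rz":0.0,"jaw":0.0},{"x":-0.137,"y":0.235,"z":0.0,"rx":0.0,"ry":0.0,"rz":0.0,"jaw":0.0},{"x":-0.145,"y":0.26,"z":0.0,"rx":0.0,"ry":0.0,"rz":0.0,"jaw":0.0},{"x":-0.145,"y":0.26,"z":0.0,"rx":0.0,"ry":0.0,"rz":0.0,"jaw":0.0}]'; python3 - <<'E'
from h import *
c=snap('scene','s4.png'); c=snap('top','t4.png')
E
python3 to.py
```

```text
t: 7.35
eef_pos: [699.4, -126.3, 250.1]
tcp_rot: [3.141, -0.001, -3.141]
ft_force: [1.3, -0.7, 1.1]
opening: 0.005
t 7.45 [ 699.3 -126.6  249.9] [ 3.141e+00 -2.000e-03 -3.141e+00] F [0.4 0.  0.1] j [-0.27  0.77  1.46  0.    0.91 -1.84]
```

View pics/s4.png

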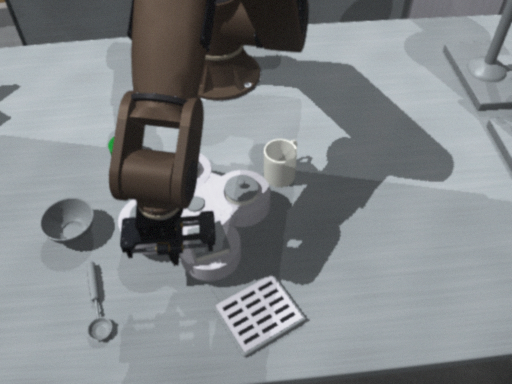

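View pics/t4.png

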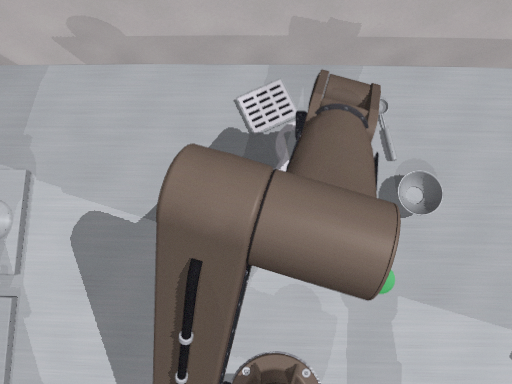

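```bash
python3 -m pendant '[{"x":-0.006,"y":0.02,"z":0.0,"rx":0.0,"ry":0.0,"rz":0.0,"jaw":0.0},{"x":-0.012,"y":0.04,"z":0.0,"rx":0.0,"ry":0.0,"rz":0.0,"jaw":0.0},{"x":-0.016,"y":0.06,"z":0.0,"rx":0.0,"ry":0.0,"rz":0.0,"jaw":0.0},{"x":-0.021,"y":0.08,"z":0.0,"rx":0.0,"ry":0.0,"rz":0.0,"jaw":0.0},{"x":-0.025,"y":0.1,"z":0.0,"rx":0.0,"ry":0.0,"rz":0.0,"jaw":0.0},{"x":-0.025,"y":0.1,"z":0.0,"rx":0.0,"ry":0.0,"rz":0.0,"jaw":0.0},{"x":-0.025,"y":0.04,"z":0.0,"rx":0.0,"ry":0.0,"rz":0.0,"jaw":0.0},{"x":-0.025,"y":0.02,"z":-0.2,"rx":0.0,"ry":0.0,"rz":0.0,"jaw":0.0},{"x":-0.025,"y":0.02,"z":-0.6,"rx":0.0,"ry":0.0,"rz":0.0,"jaw":0.0},{"x":-0.025,"y":0.02,"z":-1.0,"rx":0.0,"ry":0.0,"rz":0.0,"jaw":0.0}]'
python3 -m pendant '[{"x":0.0,"y":-0.35,"z":0.0,"rx":0.0,"ry":0.0,"rz":0.0,"jaw":0.0},{"x":0.0,"y":-0.7,"z":0.0,"rx":0.0,"ry":0.0,"rz":0.0,"jaw":0.0},{"x":0.0,"y":-1.0,"z":0.0,"rx":0.0,"ry":0.0,"rz":0.0,"jaw":0.0}]'
python3 -m pendant '[{"x":0.0,"y":-0.35,"z":0.0,"rx":0.0,"ry":0.0,"rz":0.0,"jaw":0.0},{"x":0.0,"y":-0.7,"z":0.0,"rx":0.0,"ry":0.0,"rz":0.0,"jaw":0.0},{"x":0.0,"y":-1.0,"z":0.0,"rx":0.0,"ry":0.0,"rz":0.0,"jaw":0.0},{"x":0.0,"y":-1.0,"z":0.0,"rx":0.0,"ry":0.0,"rz":0.0,"jaw":0.0}]'
python3 - <<'E'
from h import *
c=snap('top','t5.png'); c=snap('scene','s5.png');
E
```

```text
t: 8.7
eef_pos: [703.2, -124.7, 401.7]
tcp_rot: [3.141, -0.001, 3.141]
ft_force: [0.7, -0.1, -0.3]
opening: 0.007
t: 9.07
eef_pos: [702.9, -276.3, 400.5]
tcp_rot: [-3.141, 0.0, 3.141]
ft_force: [-0.6, 0.1, -0.4]
opening: 0.006
t: 9.57
eef_pos: [702.0, -428.1, 399.0]
tcp_rot: [3.141, -0.001, 3.138]
ft_force: [0.2, 0.6, -0.0]
opening: 0.004
```

View pics/t5.png

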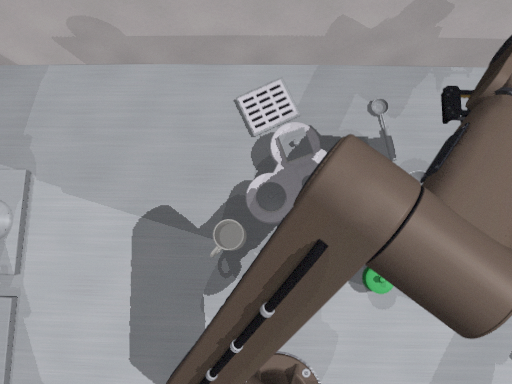

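View pics/s5.png

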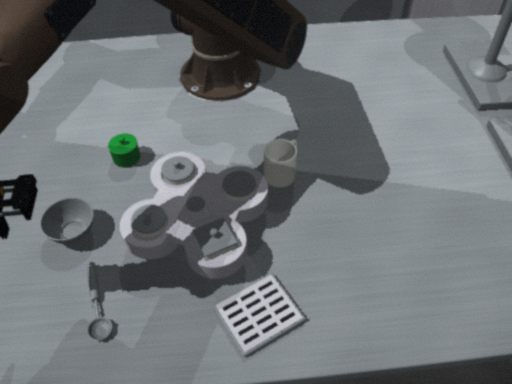

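The scene view shows the whole carousel: the square lid is at about (218,238), the round lids at (238,182), (178,168) and (150,218), and the tray at (260,313). I enlarge it to measure.

```bash
python3 - <<'E'
import cv2
i=cv2.imread('pics/s5.png')[140:360,110:310]; cv2.imwrite('pics/s5c.png',cv2.resize(i,None,fx=2.7,fy=2.7,interpolation=cv2.INTER_CUBIC))
E
```

```text
(no output)
```

View pics/s5c.png

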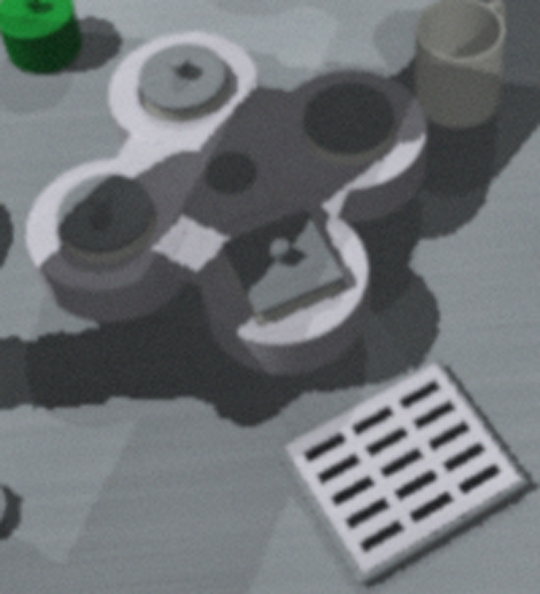

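```bash
cat > an.py <<'E'
from h import *
def an(c,lids,tray,hub,s,ox,oy):
    f=lambda p:[(x/s+ox,y/s+oy) for x,y in p]
    L=ray(c,f(lids),102)[:,:2]; T=ray(c,f(tray),16)[:,:2]
    cen=L.mean(0); print('lids centre',cen.round(1),'radii',np.linalg.norm(L-cen,axis=1).round(1))
    A=np.degrees(np.arctan2(*(L-cen).T[::-1])).round(1); print('angles sq,..',A, 'mean-based',np.mean([(a-90*k-A[0]+180)%360-180 for k,a in enumerate(A)])+A[0])
    t=T.mean(0); v=t-cen; print('tray',t.round(1),'dist',np.linalg.norm(v).round(1),'ang',np.degrees(np.arctan2(v[1],v[0])).round(1),'sides',np.linalg.norm(np.diff(T,axis=0),axis=1).round(0))
    print('hub',ray(c,f(hub),90)[0,:2].round(1))
if __name__=='__main__':
    c=env.read_camera('scene')
    an(c,[(291,270),(348,118),(182,77),(108,213)],[(436,365),(527,483),(365,575),(288,447)],[(231,173)],2.7,110,140)
E
python3 an.py
```

```text
lids centre [575.9 -77.5] radii [114.4 105.9 110.2 106.2]
angles sq,.. [  21.9  112.7 -158.3  -69.6] mean-based 21.675000000000004
tray [810.2  38.5] dist 261.4 ang 26.3 sides [121. 140. 118.]
hub [573.4 -79.5]
```

The estimate puts the jar at 22–24° against a goal of about 26°. That is inside the 10° tolerance, but the two cameras' axis estimates differ by about 10 mm. I move the arm aside for a clean top view.

```bash
python3 -m pendant '[{"x":0.2,"y":-0.1,"z":0.0,"rx":0.0,"ry":0.0,"rz":0.22,"jaw":0.0},{"x":0.5,"y":-0.2,"z":0.0,"rx":0.0,"ry":0.0,"rz":0.44,"jaw":0.0},{"x":0.8,"y":-0.3,"z":0.0,"rx":0.0,"ry":0.0,"rz":0.66,"jaw":0.0},{"x":1.0,"y":-0.4,"z":0.0,"rx":0.0,"ry":0.0,"rz":0.88,"jaw":0.0},{"x":1.0,"y":-0.4,"z":0.0,"rx":0.0,"ry":0.0,"rz":1.0,"jaw":0.0},{"x":1.0,"y":-0.4,"z":0.0,"rx":0.0,"ry":0.0,"rz":1.0,"jaw":0.0}]'; python3 - <<'E'
from h import *
from scipy.spatial.transform import Rotation as Ro
s=env.state();R=Ro.from_euler('xyz',s['tcp_rot']).as_matrix()
print(s['joints'].round(2),(R.T@(np.array([330,-560,400])-s['eef_pos'])/150).round(2))
E
```

```text
t: 10.48
eef_pos: [553.6, -483.0, 400.9]
tcp_rot: [3.141, 0.001, 2.358]
ft_force: [0.4, -0.1, -0.0]
opening: 0.003
[-0.81  0.66  1.25  0.    1.23 -1.59] [ 0.69 -1.42  0.01]
```

```bash
python3 -m pendant '[{"x":0.15,"y":-0.3,"z":0.0,"rx":0.0,"ry":0.0,"rz":0.0,"jaw":0.0},{"x":0.3,"y":-0.6,"z":0.0,"rx":0.0,"ry":0.0,"rz":0.0,"jaw":0.0},{"x":0.5,"y":-1.0,"z":0.0,"rx":0.0,"ry":0.0,"rz":0.0,"jaw":0.0},{"x":0.5,"y":-1.0,"z":0.0,"rx":0.0,"ry":0.0,"rz":0.0,"jaw":0.0}]'; python3 -m pendant '[{"x":0.2,"y":-0.2,"z":0.0,"rx":0.0,"ry":0.0,"rz":0.0,"jaw":0.0},{"x":0.3,"y":-0.5,"z":0.0,"rx":0.0,"ry":0.0,"rz":0.0,"jaw":0.0},{"x":0.3,"y":-0.6,"z":0.0,"rx":0.0,"ry":0.0,"rz":0.0,"jaw":0.0},{"x":0.3,"y":-0.6,"z":0.0,"rx":0.0,"ry":0.0,"rz":0.0,"jaw":0.0}]'; python3 - <<'E'
from h import *
c=snap('top','t6.png')
i=c['img'][60:280,190:450,::-1]; cv2.imwrite('pics/t6c.png',cv2.resize(i,None,fx=2.7,fy=2.7,interpolation=cv2.INTER_CUBIC))
E
```

```text
t: 10.98
eef_pos: [392.1, -537.5, 400.7]
tcp_rot: [-3.141, 0.0, 2.357]
ft_force: [-0.6, -0.1, -0.1]
opening: 0.005
t: 11.48
eef_pos: [299.6, -569.0, 400.1]
tcp_rot: [3.141, 0.0, 2.357]
ft_force: [-0.1, -0.3, 0.5]
opening: 0.007
```

View pics/t6c.png

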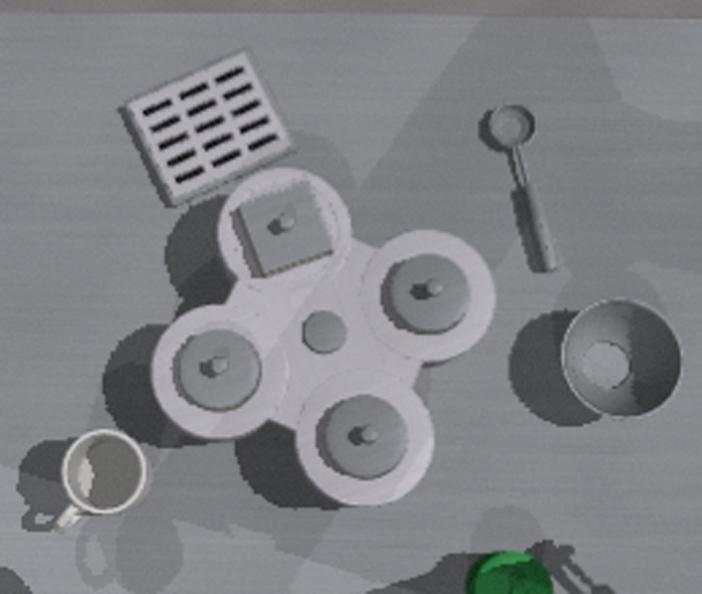

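The top view is clear. The square lid is at crop (286,226), the round lids at (218,369), (366,436) and (430,293), and the tray centre at about (211,127). The bystanders look unmoved.

```bash
python3 - <<'E'
from an import *
c=env.read_camera('top')
an(c,[(286,227),(218,369),(366,436),(430,293)],[(125,105),(247,51),(294,148),(178,203)],[(324,332)],2.7,190,60)
# lobe-outline direct: lobe centres on plate top z=86
L=ray(c,[(x/2.7+190,y/2.7+60) for x,y in [(285,230),(218,371),(365,438),(427,296)]],86)[:,:2]
m=L.mean(0); print('lobes',m,np.linalg.norm(L-m,axis=1),np.degrees(np.arctan2(*(L-m).T[::-1])))
a=cv2.imread('pics/top0.png');b=cv2.imread('pics/t6.png')
hs=[]
for n,(x0,y0,x1,y1) in dict(mug=(208,215,250,262),bowl=(395,168,445,220),spoon=(365,95,400,165)).items():
    d=cv2.phaseCorrelate(cv2.cvtColor(a,6)[y0:y1,x0:x1].astype(np.float32),cv2.cvtColor(b,6)[y0:y1,x0:x1].astype(np.float32)); print(n,d)
E
```

```text
lids centre [570.  -82.5] radii [108.1 108.5 107.4 107.3]
angles sq,.. [  20.5  111.1 -158.9  -69.3] mean-based 20.85
tray [807.   31.9] dist 263.2 ang 25.8 sides [146. 122. 138.]
hub [570.5 -82.7]
lobes [570.43899367 -82.78415788] [109.19516433 108.90852186 108.66831215 107.23486411] [  20.45523491  111.02444681 -158.66439882  -69.25502942]
mug ((0.43688749974892005, 0.09658706045617294), 0.8096539574640769)
bowl ((0.03903038378036783, -0.023378205334886104), 0.9827978006998698)
spoon ((0.045495333245000324, 0.07707097394294493), 0.8183577016547874)
```

Both views agree: the jar is at 20.8° (21.7° in the scene view) against a tray direction of 25.8°. That puts it about 9 mm off the middle line, with a limit of 20 mm. The lids sit at 107–108 mm radius and the bystanders moved less than 0.5 px. I hand in now rather than risk another push.

```bash
python3 -c "
from cell import env
print(env.state()['t'],env.state()['ft_force']); print(env.job_done())"
```

```text
11.575 [0.22992305 0.29973742 0.02066472]
the job is handed in; nothing more can be done
None
```

I turned the carousel about 112° counter-clockwise and handed the job in at t = 11.6 s; the hand-in reports no verdict. I entered the near notch with closed fingertips and pushed the side of the square jar's lobe. Then I backed off, lifted and parked the arm clear.

**Jar position:** the top view puts the square jar at 20.8°, with the tray direction at 25.8°. It is therefore about 9 mm off the middle line, inside the 20 mm limit but not perfectly centred, and I left it there.

**Jars in their wells:** all four lids measure 107–108 mm from the axis in the top view, and the jars look upright.

**Bystanders:** the mug, bowl and spoon moved less than 0.5 px between the first and last top views.

**Disagreement:** the scene view put the axis up to 10 mm away from my first top-view fit. It gave the jar angle as 21.7°, or about 24° measured from that first axis. All of these readings are within tolerance.

**Not measured:** I did not measure the turntable's speed directly. The views taken about 2 s apart agree to about 1°, so it appears to be at rest.

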